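Right the toppled wooden box and push it home against the cooker

TASK

The wooden box on the draining board has been knocked over onto its end: push it over so that it is back on its base, lid up, and slide it along the board until its short end is flush against the side of the cooker. Only push it, with the fingertips or the outside of the fingers: do not grip it or lift it clear of the board, and leave the jars and the pepper mill alone.

Things in the scene. Friction and masses are not known exactly. Their poses are not given: they have to be found in the camera images.
- recipe_box: Plain wooden box, lid latched shut, loose, 0.25 to 0.55 kg. Faces in its own frame: x = -47 (front, with clasp) and +57, y = -75 and +75, z = 0 (base) and 95 mm (lid); origin on the underside of the base. It starts toppled onto its short end y = -75, 150 mm tall, lid facing more or less away from the cooker. Too wide to grip. Friction on the board 0.5 to 0.7.
- lid_middle (a point): Middle of the outside of the box's lid; moves with the box. Pushed high up on the lid, the toppled box rolls over the lower edge of its base (own y = -75, z = 0) and falls onto its base by itself once it leans about 35 degrees.
- leading_end (a point): Middle of the box's short end y = +75, on top at the start; once the box is on its base this end faces the cooker, up to some 30 degrees askew. A box pushed askew against the cooker tends to wedge on its corner instead of turning: square it up by pushing sideways on a long side near its far end. Moves with the box.
- heel_front (a point): Front corner of the box's base on the end y = -75; on the board at the start, while the box rolls over, and when it stands on its base.
- heel_back (a point): Back corner of the same base edge, 104 mm from heel_front.
- cooker_edge (a point): Point on top of the cooker's right-hand side, the straight metal edge along the left of the draining board. This side is the plane y = -0.04 (world), faces -y, rises 25 mm above the board from x = 0.25 to 0.85 and stops the box. Fixed; the point has the world's axes. The draining board is level, its top at z = -0.003.
- jam_jar: Bystander: glass jam jar with a screw lid, 65 mm across, 97 mm tall, standing on the draining board; origin in the middle of its underside. Leave it alone.
- pepper_mill: Bystander: turned wooden pepper mill, 58 mm across, 170 mm tall, standing on the draining board; origin in the middle of its underside. Leave it alone.
- spice_curry: Bystander: slim spice jar with a cap, 44 mm across, 120 mm tall, standing on the draining board; origin in the middle of its underside. Leave it alone.
Not all that is in view belongs to the job. Of the things shaped like the recipe_box, the wooden one is meant.

How it is judged:
At the end, for the whole second after the job is handed in: The box is at rest on its base, lid up (within 0.08 rad), on the draining board, the middle of its leading short end within 12 mm of the cooker's side face and square to it within 0.12 rad; the jars and the mill are upright (angle between recipe_box's own z axis and vertical below 0.08 rad and height (world z) of leading_end above 0.03 m and height (world z) of recipe_box below 0.01 m and world y of leading_end above -0.052 m and angle between the y axis of recipe_box and the y axis of cooker_edge, either way round below 0.12 rad and world x of recipe_box between 0.33 and 0.75 m and linear speed of recipe_box below 0.01 m/s and angular speed of recipe_box below 0.05 rad/s and angle between each of jam_jar, pepper_mill, spice_curry's own z axis and vertical below 0.1 rad); the robot touches nothing.
It fails at once if the box is lifted: both heel corners are more than 25 mm above the board (height (world z) of each of heel_front, heel_back above 0.022 m).
It fails at once if a jar or the pepper mill is shifted by more than 25 mm (distance of any of jam_jar, pepper_mill, spice_curry from where it was at the start of the episode above 0.025 m).
It also fails if it takes over 72 s, if anything falls off the work surface, if the arm or the gripper's body presses on something with over 40 N, if the wrist force passes 120 N, or if a joint passes its speed limit or range.

ROBOT

A 6-joint arm with a two-finger parallel gripper is mounted at the origin on a cart in front of the work surface, level with it; the furniture and walls round the work are solid. World frame = base frame: x ahead of the robot, y to its left, z up, the work surface at z = 0. Lengths are in m, angles in rad, forces in N, time in s.
With the tool pointing down it reaches from about 0.3 to 0.85 m from the base axis. Payload 4.2 kg.
Tool frame: the origin (TCP) lies midway between the tips of the shut fingers; the grasp point (between the pads) lies 19 mm behind it; z points along the fingers, y is the direction in which the jaws open and shut (so a half turn about z gives the same grasp; the last joint's range is limited). The gripper opens to 91 mm and grips with 3 to 60 N. Pads are 32 mm wide; open, the fingers measure 118 mm over their backs; the gripper's body (76 mm by 178 mm) begins 60 mm behind the grasp point.
Start: joints at [1.217, 0.32, 1.565, -0, 1.257, -0.02], TCP at [0.188, 0.543, 0.214] pointing down, gripper open.
Joint ranges: [-3.11, 3.11], [-0.84, 2.01], [0.21, 2.61], [-1.34, 4.49], [0.05, 2.63], [-2.56, 2.56]. Speed limits (rad/s): [2.57, 2.57, 3.14, 3.14, 3.14, 3.14].

INTERFACE

Orientations are given as a rotation vector (axis times angle).
In Python, from workcell import robot gives the robot as it stands.
- The arm moves only by the tool move_arm, never from a script. Its argument "moves" is a list of rows, each a list of 3 entries, a list of its own where there are three numbers: the shift along the tool's x, y, z in mm, then the turn about the tool's z in rad, then the closure, from 0 (fully open) to 1 (shut). In form: [[[x, y, z], turn, grip], ...]. A call has 1 to 5 rows; each row is the pose to reach, as a shift and turn from the pose commanded when the call began, along the tool's axes at that moment; what a row does not reach only later rows make up. A row lasts 1/12 s, in which the tool goes at most 41.7 mm and 7.16 degrees, less where a joint would pass 70% of its speed; a pose out of reach is approached as far as the arm can. A call with a gripper value outside its range is refused whole. The fingers move at their own pace and stop on an object; "newtons" is the grip in N (left out, the last holds). Time passes only in rows, so rows that repeat a pose let the fingers close. It gives the time, the measured TCP pose, the force and the opening at its end, in the units of the state.
- robot.observe(): the state, without advancing time (a new reading comes with each control period).
- robot.read_camera(name): name is "scene" or "top" or "wrist"; returns a dict with "frame" (420x560x3 uint8, blue, green, red), "camera_matrix" (3x3 intrinsics, pixels), "k1" (the pictures are not rectified: a ray, as slopes to the right and down, at radius r is drawn at 1 + k1 r^2 times it, then the intrinsics apply), "R" (3x3) and "t" (3): a world point X has camera coordinates R X + t; the wrist camera has in their place "hand_eye" (4x4, takes a point from camera to tool coordinates, whose origin is the TCP and whose axes are the flange's). Camera axes: x right, y down, z forward; pixel columns grow to the right and rows downward; lengths in m; the calibration is good to about 2 mm. A picture is of the moment at which its call begins: read the wrist's pose just before it. There is no depth.
- robot.close_job(): hands the job in, once; it reports no verdict.
Trained networks look in the newest picture that a camera, given by its name, has taken for a name from the list of things; names that differ only in an ending like _2 or _b are one class to them, and where a whole thing is asked for, a point or a joint stands for the part that bears it (a point fixed in the world has none). Each returns a list of dicts, best first, with "confidence" (0 to 1); they miss things now and then, are a little off and sometimes report something else, mostly with a low value. They report only what shows in the picture. A call takes as long as a camera call. They do not tell look-alikes from the thing itself.
- robot.find_in(thing, camera): "box" ([left, top, width, height] in pixels, round what is visible of it).
- robot.regions_of(thing, camera): "pixels" (420x560 bool, what is visible of it) and "box" ([left, top, width, height] in pixels, round what is visible of it).
The state is a dict: "clock": time; "q": joint angles; "joint_vel": joint speeds; "joint_efforts": joint torques, N m; "tool_pos": TCP position; "ee_rot": TCP orientation; "contact_force": force on the tool from outside, world axes, zero at the start; "wrist_torque": the same for the moment, N m; "width": finger opening in m.
Only numpy, scipy, OpenCV 4.12 (cv2) and the standard library are available. Lean on these libraries where they do the work, as an engineer would, in place of code of your own. Each camera call takes 0.05 s, during which the arm holds its last target.

## Working session

There is one attempt and no reset: what is moved stays moved. The work goes in short steps, Python scripts to look and compute and a tool call to move; the robot and the scene stay as the last step left them, time stands still between calls to the robot, and variables do not carry over. Pictures are saved under pics/ and viewed, and the job is handed in when it is done.

Besides the shell and the picture viewer there is one more tool, called after ">>>" by a JSON object that holds its "api" and its "payload", one argument or row to a line. move_arm: Moves the arm, as the interface text tells. Its arguments: {"type":"object","properties":{"moves":{"type":"array"},"newtons":{"type":"number"}},"required":["moves"]}

```bash
mkdir -p pics; ls
cat > h.py <<'E'
import numpy as np, cv2
from scipy.spatial.transform import Rotation as Ro
from workcell import robot
def snap(n,f):
    c=robot.read_camera(n); cv2.imwrite('pics/'+f,np.asarray(c['frame'])); return c
def ray(c,u,v):
    K=np.array(c['camera_matrix']);k=float(c['k1'])
    D=np.array([k,0,0,0.]);p=cv2.undistortPoints(np.array([[[u,v]]],float),K,D)[0,0]
    R=np.array(c['R']);t=np.array(c['t']);o=-R.T@t;d=R.T@np.array([p[0],p[1],1]);return o,d
def atz(c,u,v,z):
    o,d=ray(c,u,v);return o+d*(z-o[2])/d[2]
def proj(c,X):
    K=np.array(c['camera_matrix']);R=np.array(c['R']);t=np.array(c['t'])
    return cv2.projectPoints(np.array(X,float).reshape(-1,1,3),cv2.Rodrigues(R)[0],t,K,np.array([float(c['k1']),0,0,0]))[0][:,0]
E
python3 - <<'E'
from h import *
for n in ['scene','top']:
    c=snap(n,n+'0.png'); print(n,(-np.array(c['R']).T@c['t']).round(3))
    for t in ['recipe_box','jam_jar','pepper_mill','spice_curry']:
        print(t,[(np.round(r['confidence'],2),np.round(r['box'])) for r in robot.find_in(t,n)])
s=robot.observe();print(s)
E
```

```text
pics
scene [-0.022 -0.675  0.804]
recipe_box [(np.float64(0.69), array([273., 307.,  82., 108.])), (np.float64(0.69), array([126., 134.,  73.,  87.]))]
jam_jar [(np.float64(0.95), array([307., 153.,  28.,  52.]))]
pepper_mill [(np.float64(0.64), array([336., 150.,  31.,  72.]))]
spice_curry [(np.float64(0.82), array([380., 189.,  30.,  56.]))]
top [ 0.375 -0.167  1.121]
recipe_box [(np.float64(0.78), array([333., 191.,  58.,  62.])), (np.float64(0.74), array([129., 207.,  67.,  62.])), (np.float64(0.63), array([367., 266.,  76.,  63.]))]
jam_jar [(np.float64(0.8), array([252., 110.,  26.,  39.]))]
pepper_mill [(np.float64(0.66), array([289., 112.,  26.,  39.]))]
spice_curry []
{'clock': 0.5, 'q': array([ 1.21699771e+00,  3.19609988e-01,  1.56458421e+00, -2.66929035e-05,
        1.25740089e+00, -1.99780470e-02]), 'joint_vel': array([ 0.00068764, -0.00091239, -0.00158923,  0.00226262, -0.00044831,
        0.00036597]), 'joint_efforts': array([ 4.05515302e-04, -4.11982942e+01, -2.32041568e+01,  7.28473999e-02,
        3.84610612e-02, -1.22116512e-05]), 'tool_pos': array([0.18838841, 0.54323665, 0.21393745]), 'ee_rot': array([ 5.21915989e-01,  3.09791126e+00, -1.11680108e-05]), 'contact_force': array([ 0.11529718,  0.47090792, -0.8040582 ]), 'wrist_torque': array([-0.01560134, -0.03479968,  0.03420367]), 'width': 0.09143161844362133}
```

View pics/scene0.png

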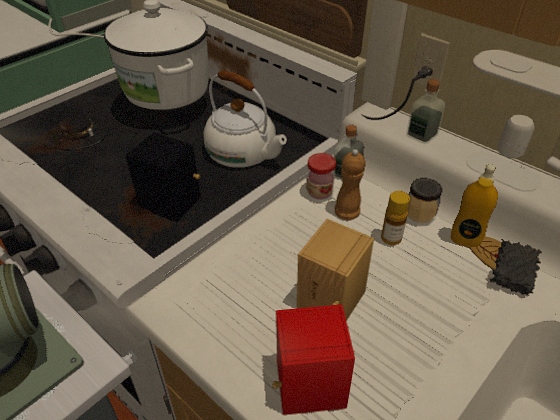

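View pics/top0.png

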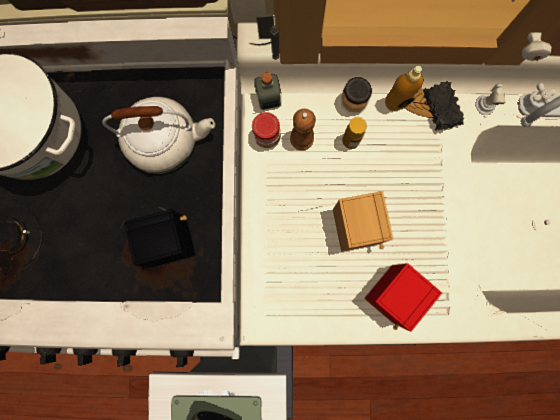

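Run:
```python
from h import *
c=snap('top','t1.png');d=snap('scene','s1.png')
f=cv2.imread('pics/t1.png')[170:340,310:450]; cv2.imwrite('pics/t1c.png',cv2.resize(f,None,fx=4,fy=3.5,interpolation=2))
f=cv2.imread('pics/s1.png')[210:420,260:390]; cv2.imwrite('pics/s1c.png',cv2.resize(f,None,fx=4,fy=2.8,interpolation=2))
for n,u,v,z in [('jam',266,128,.094),('mill',303,118,.16),('spice',355,126,.117)]: print(n,atz(c,u,v,z).round(3))
for r in robot.regions_of('recipe_box','top'):
    m=np.asarray(r['pixels']).astype(np.uint8); cs=max(cv2.findContours(m,0,2)[0],key=cv2.contourArea)
    print(r['confidence'],r['box'],cv2.minAreaRect(cs))
```

```text
jam [ 0.704 -0.12   0.094]
mill [ 0.704 -0.201  0.16 ]
spice [ 0.7   -0.317  0.117]
0.82 [367.4, 262.9, 72.3, 68.0] ((402.6588134765625, 296.0647277832031), (58.78815841674805, 59.98126983642578), 40.60129928588867)
0.78 [332.7, 192.9, 60.3, 58.4] ((362.4443359375, 223.5106658935547), (57.4473762512207, 54.539127349853516), 79.11447143554688)
0.63 [125.1, 208.4, 68.6, 57.7] ((158.8877716064453, 238.3761749267578), (52.61989212036133, 62.0661506652832), 76.86598205566406)
0.59 [249.7, 111.7, 32.9, 37.6] ((266.0, 130.5), (37.0, 28.0), 90.0)
```

View pics/t1c.png

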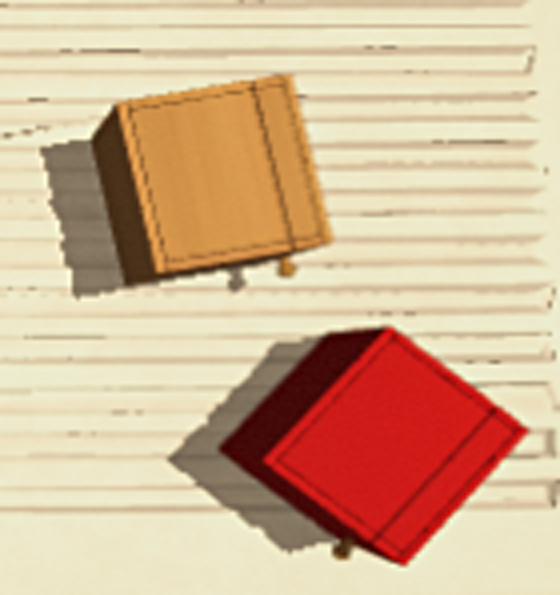

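View pics/s1c.png

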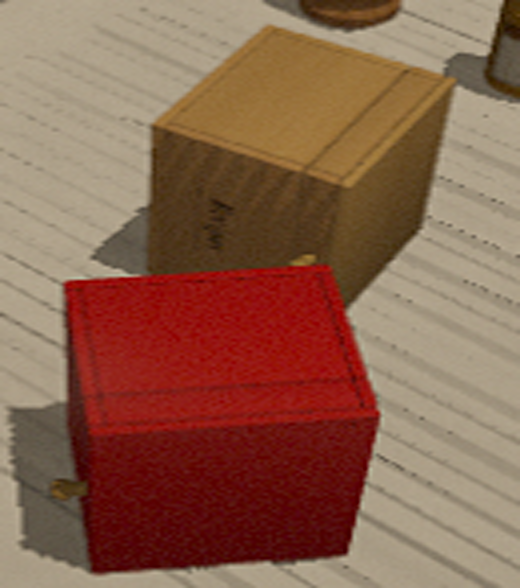

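Run:
```python
from h import *
c=robot.read_camera('top')
P=[]
for u,v in [(120,103),(292,75),(332,242),(158,273)]:
    p=atz(c,310+u/4,170+v/3.5,.147);P.append(p);print(p.round(3))
P=np.array(P);print(P.mean(0),np.degrees(np.arctan2(*(P[1]-P[0])[:2])),np.degrees(np.arctan2(*(P[2]-P[1])[:2])), [np.linalg.norm(P[i]-P[i-1]).round(3) for i in range(4)])
print('red')
for u,v in [(390,328),(527,430),(405,565),(265,462)]: print(atz(c,310+u/4,170+v/3.5,.092).round(3))
```

```text
[ 0.531 -0.276  0.147]
[ 0.548 -0.367  0.147]
[ 0.448 -0.384  0.147]
[ 0.43  -0.294  0.147]
[ 0.48938194 -0.330391    0.147     ] 169.68517069341806 -99.80922798468322 [np.float64(0.102), np.float64(0.092), np.float64(0.101), np.float64(0.092)]
red
[ 0.399 -0.426  0.092]
[ 0.335 -0.499  0.092]
[ 0.255 -0.43   0.092]
[ 0.318 -0.356  0.092]
```

```bash
cat >> h.py <<'E'
def delta(target,yaw=None):
    s=robot.observe();R=Ro.from_rotvec(s['ee_rot']).as_matrix()
    d=R.T@(np.array(target)-s['tool_pos'])*1000
    ty=np.degrees(np.arctan2(R[1,1],R[0,1]))
    print('t',round(s['clock'],2),'pos',s['tool_pos'].round(4),'tiltz',R[:,2].round(3),'yaw_y',round(ty,1),'F',s['contact_force'].round(1),'w',round(s['width'],4))
    print('delta mm',d.round(1),'turn',None if yaw is None else round(-np.radians(yaw-ty),3))
E
python3 -c "
from h import *
delta([.506,-.425,.30],10.3)"
```

```text
t 0.7 pos [0.1884 0.5433 0.214 ] tiltz [ 0.  0. -1.] yaw_y 70.9 F [0.5 0.3 0.1] w 0.0911
delta mm [-617.3 -810.8  -86.1] turn 1.057
```

>>> {"api": "move_arm", "payload": {
  "moves": [
    [[0,0,-40],0,0.35],
    [[0,0,-80],0,0.35],
    [[-24,-32,-86],0.12,0.35],
    [[-48,-64,-86],0.24,0.35],
    [[-72,-96,-86],0.36,0.35]
  ]
}}

```text
clock: 1.12
tool_pos: [0.2253, 0.4283, 0.3008]
ee_rot: [1.074, 2.951, 0.003]
contact_force: [1.2, 0.6, -0.4]
width: 0.0611
```

```bash
python3 -c "
from h import *
delta([.506,-.425,.30],10.3)"
```

```text
t 1.12 pos [0.2253 0.4283 0.3008] tiltz [ 0.001  0.002 -1.   ] yaw_y 50.0 F [ 1.2  0.6 -0.4] w 0.0611
delta mm [-7.635e+02 -4.732e+02 -3.000e-01] turn 0.693
```

>>> {"api": "move_arm", "payload": {
  "moves": [
    [[-764,-473,0],0.69,0.35],
    [[-764,-473,0],0.69,0.35],
    [[-764,-473,0],0.69,0.35],
    [[-764,-473,0],0.69,0.35],
    [[-764,-473,0],0.69,0.35]
  ]
}}

```text
clock: 1.53
tool_pos: [0.291, 0.2295, 0.3002]
ee_rot: [1.931, 2.478, 0.002]
contact_force: [1.6, 0.0, -0.1]
width: 0.0592
```

```bash
python3 -c "
from h import *
delta([.506,-.425,.30],10.3)"
```

```text
t 1.53 pos [0.291  0.2295 0.3002] tiltz [ 0.001  0.    -1.   ] yaw_y 14.1 F [ 1.6  0.  -0.1] w 0.0592
delta mm [-6.872e+02  4.860e+01  1.000e-01] turn 0.067
```

>>> {"api": "move_arm", "payload": {
  "moves": [
    [[-687,49,0],0.07,0.35],
    [[-687,49,0],0.07,0.35],
    [[-687,49,0],0.07,0.35],
    [[-687,49,0],0.07,0.35],
    [[-687,49,0],0.07,0.35]
  ]
}}

```text
clock: 1.95
tool_pos: [0.3572, 0.0319, 0.3004]
ee_rot: [2.01, 2.413, 0.002]
contact_force: [0.6, 1.2, 0.3]
width: 0.0593
```

```bash
python3 -c "
from h import *
delta([.506,-.425,.30],10.3)"
```

```text
t 1.95 pos [0.3572 0.0319 0.3004] tiltz [ 0.002  0.    -1.   ] yaw_y 10.4 F [0.6 1.2 0.3] w 0.0593
delta mm [-476.3   63.6    0.5] turn 0.002
```

>>> {"api": "move_arm", "payload": {
  "moves": [
    [[-476,64,0],0,0.35],
    [[-476,64,0],0,0.35],
    [[-476,64,0],0,0.35],
    [[-476,64,0],0,0.35],
    [[-476,64,0],0,0.35]
  ]
}}

```text
clock: 2.37
tool_pos: [0.4219, -0.1665, 0.3002]
ee_rot: [2.011, 2.413, 0.001]
contact_force: [1.0, 1.9, 0.4]
width: 0.0593
```

>>> {"api": "move_arm", "payload": {
  "moves": [
    [[-265,36,0],0,0.35],
    [[-265,36,0],0,0.35],
    [[-265,36,0],0,0.35],
    [[-265,36,0],0,0.35],
    [[-265,36,0],0,0.35]
  ]
}}

```text
clock: 2.78
tool_pos: [0.487, -0.3643, 0.2999]
ee_rot: [2.011, 2.414, 0.0]
contact_force: [0.4, -0.1, 0.5]
width: 0.0593
```

```bash
python3 -c "
from h import *
delta([.506,-.425,.125],10.3)"
```

```text
t 2.78 pos [ 0.487  -0.3643  0.2999] tiltz [ 0.  0. -1.] yaw_y 10.4 F [ 0.4 -0.1  0.5] w 0.0593
delta mm [-63.2   7.7 174.9] turn 0.002
```

>>> {"api": "move_arm", "payload": {
  "moves": [
    [[-42,6,0],0,0.35],
    [[-55,8,0],0,0.35],
    [[-55,8,40],0,0.35],
    [[-55,8,70],0,0.35],
    [[-55,8,70],0,0.35]
  ]
}}

```text
clock: 3.2
tool_pos: [0.5017, -0.4129, 0.2225]
ee_rot: [-2.002, -2.403, -0.0]
contact_force: [-0.7, 1.2, -0.9]
width: 0.0595
```

```bash
python3 -c "
from h import *
delta([.506,-.425,.125],10.3)
snap('top','t2.png');snap('scene','s2.png')
a=cv2.imread('pics/t2.png')[150:360,230:470];b=cv2.imread('pics/s2.png')[100:420,220:540]
cv2.imwrite('pics/c2.png',np.hstack([cv2.resize(a,(400,350)),cv2.resize(b,(350,350))]))"
```

```text
t 3.2 pos [ 0.5017 -0.4129  0.2225] tiltz [-0.011  0.009 -1.   ] yaw_y 10.4 F [-0.7  1.2 -0.9] w 0.0595
delta mm [-13.8   2.9  97.4] turn 0.002
```

View pics/c2.png

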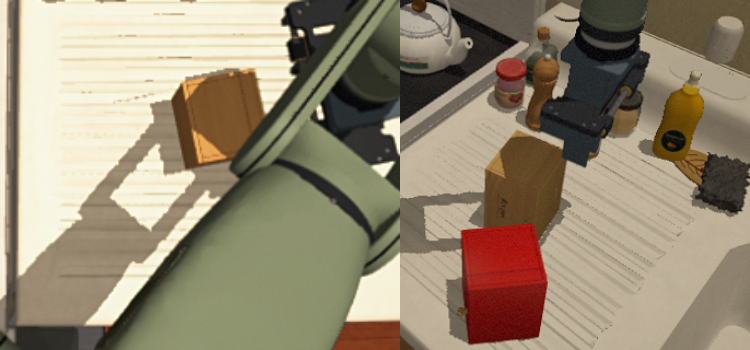

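The gripper hangs on the lid side of the untouched wooden box (box at about 220,118 in the left crop), clear of the red box.

>>> {"api": "move_arm", "payload": {
  "moves": [
    [[-12,3,40],0,0.35],
    [[-12,3,80],0,0.35],
    [[-12,3,97],0,0.35],
    [[-12,3,97],0,0.35]
  ]
}}

```text
clock: 3.63
tool_pos: [0.5089, -0.425, 0.1308]
ee_rot: [-2.007, -2.411, -0.0]
contact_force: [-0.5, -0.2, -0.1]
width: 0.059
```

```bash
python3 -c "
from h import *
delta([.506-.18*.09,-.425+.98*.09,.125],10.3)"
```

```text
t 3.63 pos [ 0.5089 -0.425   0.1308] tiltz [-0.004  0.003 -1.   ] yaw_y 10.5 F [-0.5 -0.2 -0.1] w 0.059
delta mm [90.2 -2.8  6.2] turn 0.003
```

>>> {"api": "move_arm", "payload": {
  "moves": [
    [[12,0,4],0,0.35],
    [[22,0,4],0,0.35],
    [[32,0,4],0,0.35],
    [[40,0,4],0,0.35],
    [[48,0,4],0,0.35]
  ]
}}

```text
clock: 4.05
tool_pos: [0.5026, -0.38, 0.1319]
ee_rot: [2.005, 2.409, -0.002]
contact_force: [-0.1, -3.9, 3.1]
width: 0.0591
```

```bash
python3 -c "
from h import *
delta([.506-.18*.09,-.425+.98*.09,.125],10.3)
snap('top','t3.png');snap('scene','s3.png')
a=cv2.imread('pics/t3.png')[150:360,230:470];b=cv2.imread('pics/s3.png')[100:420,220:540]
cv2.imwrite('pics/c3.png',np.hstack([cv2.resize(a,(400,350)),cv2.resize(b,(350,350))]))"
```

```text
t 4.05 pos [ 0.5026 -0.38    0.1319] tiltz [ 0.005 -0.006 -1.   ] yaw_y 10.5 F [-0.1 -3.9  3.1] w 0.0591
delta mm [44.8 -4.8  6.6] turn 0.003
```

View pics/c3.png

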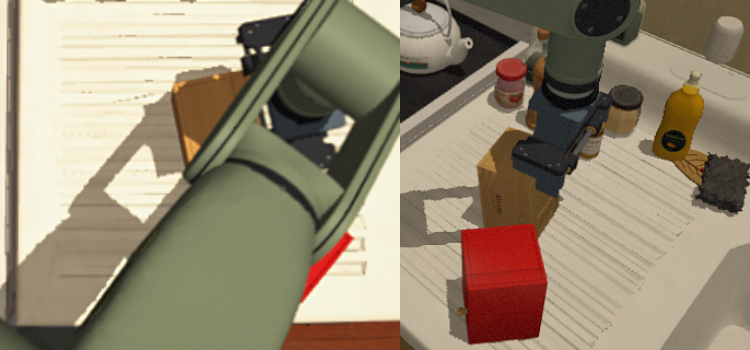

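Contact made: the fingers touch the lid high up and the box has begun to lean.

>>> {"api": "move_arm", "payload": {
  "moves": [
    [[10,0,0],0,0.35],
    [[18,0,0],0,0.35],
    [[26,0,0],0,0.35],
    [[34,0,0],0,0.35],
    [[42,0,0],0,0.35]
  ]
}}

```text
clock: 4.57
tool_pos: [0.493, -0.3364, 0.1287]
ee_rot: [-2.01, -2.413, -0.001]
contact_force: [1.9, -0.7, 1.7]
width: 0.0591
```

```bash
python3 -c "
from h import *
delta([.506-.18*.12,-.425+.98*.12,.125],10.3)
snap('top','t4.png');snap('scene','s4.png')
a=cv2.imread('pics/t4.png')[150:360,230:470];b=cv2.imread('pics/s4.png')[100:420,220:540]
cv2.imwrite('pics/c4.png',np.hstack([cv2.resize(a,(400,350)),cv2.resize(b,(350,350))]))"
```

```text
t 4.57 pos [ 0.493  -0.3364  0.1287] tiltz [-0.001  0.001 -1.   ] yaw_y 10.4 F [ 1.9 -0.7  1.7] w 0.0591
delta mm [30.1 -3.2  3.8] turn 0.002
```

View pics/c4.png

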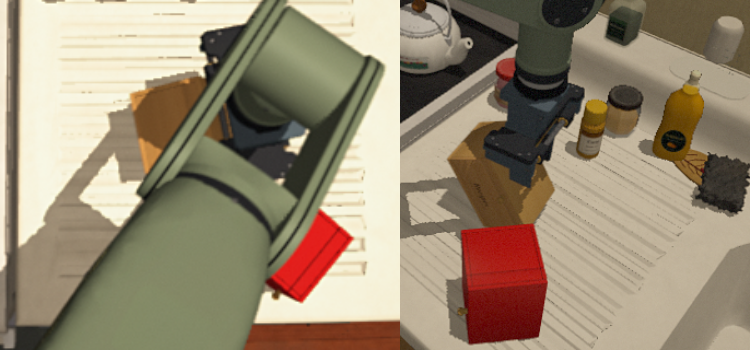

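The box leans some 25–30°; a bit more will send it over.

>>> {"api": "move_arm", "payload": {
  "moves": [
    [[8,0,0],0,0.35],
    [[15,0,0],0,0.35],
    [[20,0,0],0,0.35],
    [[24,0,0],0,0.35],
    [[24,0,0],0,0.35]
  ]
}}

```text
clock: 5.08
tool_pos: [0.4888, -0.3129, 0.1288]
ee_rot: [-2.009, -2.414, -0.0]
contact_force: [0.2, 0.8, 0.1]
width: 0.0592
```

>>> {"api": "move_arm", "payload": {
  "moves": [
    [[0,0,0],0,0.35],
    [[0,0,0],0,0.35],
    [[0,0,0],0,0.35]
  ]
}}

```text
clock: 5.33
tool_pos: [0.4892, -0.3142, 0.1289]
ee_rot: [2.01, 2.414, 0.0]
contact_force: [0.2, 0.4, -0.1]
width: 0.0592
```

```bash
python3 -c "
from h import *
delta([.5,-.4,.125],10.3)
snap('top','t5.png');snap('scene','s5.png')
a=cv2.imread('pics/t5.png')[150:360,230:470];b=cv2.imread('pics/s5.png')[100:420,220:540]
cv2.imwrite('pics/c5.png',np.hstack([cv2.resize(a,(400,350)),cv2.resize(b,(350,350))]))"
```

```text
t 5.33 pos [ 0.4892 -0.3142  0.1289] tiltz [ 0. -0. -1.] yaw_y 10.4 F [ 0.2  0.4 -0.1] w 0.0592
delta mm [-86.3  -4.9   3.9] turn 0.002
```

View pics/c5.png

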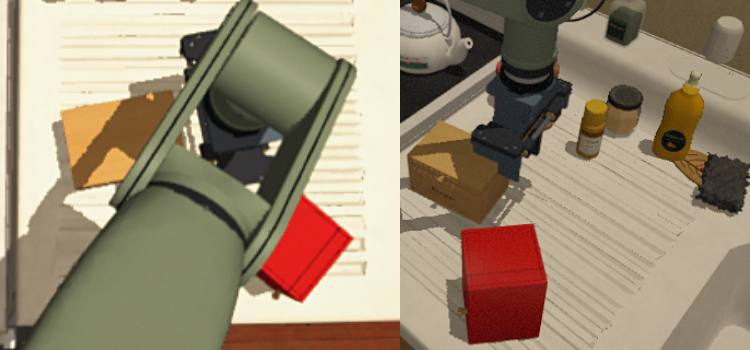

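The box fell onto its base, lid up, its leading end at the left (62,112)–(75,188) in the left crop.

```bash
python3 -c "
from h import *
c=robot.read_camera('top')
A=atz(c,230+62/1.667,150+112/1.667,.092);B=atz(c,230+75/1.667,150+188/1.667,.092);C=atz(c,230+173/1.667,150+89/1.667,.092)
print(A,B,C,np.linalg.norm(A-B),np.linalg.norm(A-C))
u=(A-B)/np.linalg.norm(A-B);print(np.degrees(np.arctan2(u[1],u[0])))
v=np.array([u[1],-u[0],0]);m=(A+B)/2;e=m+.15*v;print('end mid',e)
delta(e+.035*v,10.4)
"
```

```text
[ 0.50176483 -0.12266541  0.092     ] [ 0.40260337 -0.1395617   0.092     ] [ 0.53149436 -0.26879452  0.092     ] 0.10059065336225777 0.1491226354938156
9.66985620976503
end mid [ 0.47737971 -0.27898235  0.092     ]
t 5.48 pos [ 0.4891 -0.3141  0.1289] tiltz [ 0.  0. -1.] yaw_y 10.4 F [ 0.  -0.3 -0.1] w 0.0594
delta mm [ 1.7 -5.7 36.9] turn 0.0
```

>>> {"api": "move_arm", "payload": {
  "moves": [
    [[-6,0,30],0,0.35],
    [[-6,0,60],0,0.35],
    [[-6,0,84],0,0.35],
    [[-6,0,84],0,0.35]
  ]
}}

```text
clock: 5.82
tool_pos: [0.4871, -0.3179, 0.0403]
ee_rot: [-2.004, -2.406, 0.001]
contact_force: [-0.3, -0.2, -1.1]
width: 0.0595
```

```bash
python3 -c "
from h import *
delta([.4774,-.279,.045],0)
snap('top','t6.png');snap('scene','s6.png')
a=cv2.imread('pics/t6.png')[150:360,230:470];b=cv2.imread('pics/s6.png')[100:420,220:540]
cv2.imwrite('pics/c6.png',np.hstack([cv2.resize(a,(400,350)),cv2.resize(b,(350,350))]))"
```

```text
t 5.82 pos [ 0.4871 -0.3179  0.0403] tiltz [-0.008  0.006 -1.   ] yaw_y 10.4 F [-0.3 -0.2 -1.1] w 0.0595
delta mm [40.1 -2.5 -4.4] turn 0.182
```

View pics/c6.png

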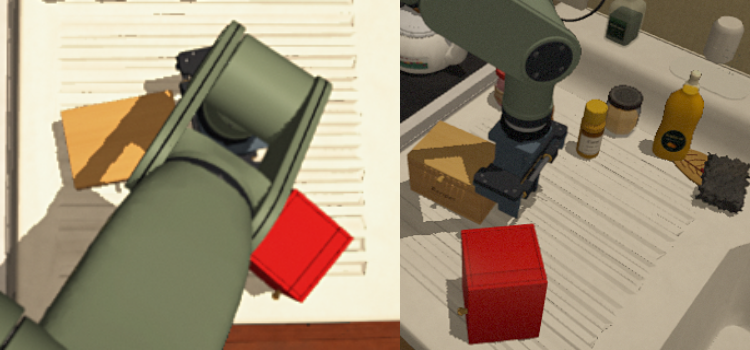

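>>> {"api": "move_arm", "payload": {
  "moves": [
    [[8,-1,0],0,0.35],
    [[16,-2,0],0,0.35],
    [[22,-2,0],0,0.35],
    [[28,-2,0],0,0.35],
    [[34,-2,0],0,0.35]
  ]
}}

```text
clock: 6.33
tool_pos: [0.483, -0.2872, 0.0462]
ee_rot: [2.006, 2.412, -0.001]
contact_force: [0.6, -4.7, 1.6]
width: 0.0596
```

```bash
python3 -c "
from h import *
delta([.475,-.21,.045],0)"
```

```text
t 6.33 pos [ 0.483  -0.2872  0.0462] tiltz [ 0.003 -0.003 -1.   ] yaw_y 10.5 F [ 0.6 -4.7  1.6] w 0.0596
delta mm [77.3  6.2  1. ] turn 0.183
```

Contact (4.7 N). Push toward the cooker while turning to square.

>>> {"api": "move_arm", "payload": {
  "moves": [
    [[7,1,0],0.04,0.35],
    [[14,2,0],0.08,0.35],
    [[21,3,0],0.12,0.35],
    [[28,4,0],0.15,0.35],
    [[35,4,0],0.18,0.35]
  ]
}}

```text
clock: 6.75
tool_pos: [0.4803, -0.2525, 0.0461]
ee_rot: [2.216, 2.222, -0.002]
contact_force: [-1.2, -5.6, 3.9]
width: 0.0594
```

```bash
python3 -c "
from h import *
delta([.475,-.206,.045],0)
snap('top','t7.png');snap('scene','s7.png')
a=cv2.imread('pics/t7.png')[150:360,230:470];b=cv2.imread('pics/s7.png')[100:420,220:540]
cv2.imwrite('pics/c7.png',np.hstack([cv2.resize(a,(400,350)),cv2.resize(b,(350,350))]))"
```

```text
t 6.75 pos [ 0.4803 -0.2525  0.0461] tiltz [ 0.002 -0.004 -1.   ] yaw_y 0.1 F [-1.2 -5.6  3.9] w 0.0594
delta mm [46.5 -5.2  1. ] turn 0.003
```

View pics/c7.png

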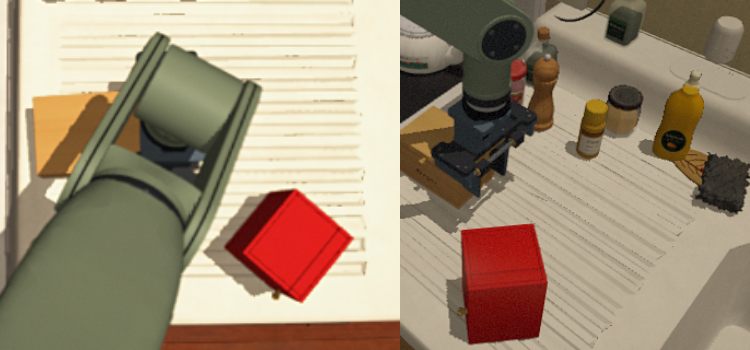

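Leading edge now (33,96)–(38,176) in the left crop, only a few degrees askew; keep pushing.

>>> {"api": "move_arm", "payload": {
  "moves": [
    [[8,0,0],0,0.35],
    [[16,0,0],0,0.35],
    [[23,0,0],0,0.35],
    [[29,0,0],0,0.35],
    [[34,0,0],0,0.35]
  ]
}}

```text
clock: 7.27
tool_pos: [0.4805, -0.2178, 0.0455]
ee_rot: [2.217, 2.223, 0.001]
contact_force: [-0.0, -5.0, 4.9]
width: 0.0594
```

```bash
python3 -c "
from h import *
delta([.475,-.206,.045],0)
c=snap('top','t8.png');snap('scene','s8.png')
a=cv2.imread('pics/t8.png')[170:290,220:340];b=cv2.imread('pics/s8.png')[130:330,130:330]
cv2.imwrite('pics/c8.png',np.hstack([cv2.resize(a,(400,400)),cv2.resize(b,(400,400))]))
print(proj(c,[[.4,-.04,.022],[.5,-.04,.022]]))"
```

```text
t 7.27 pos [ 0.4805 -0.2178  0.0455] tiltz [ 0.002 -0.002 -1.   ] yaw_y 0.2 F [-0.  -5.   4.9] w 0.0594
delta mm [11.9 -5.4  0.5] turn 0.003
[[232.64751081 264.85803816]
 [233.09708002 221.77414175]]
```

View pics/c8.png

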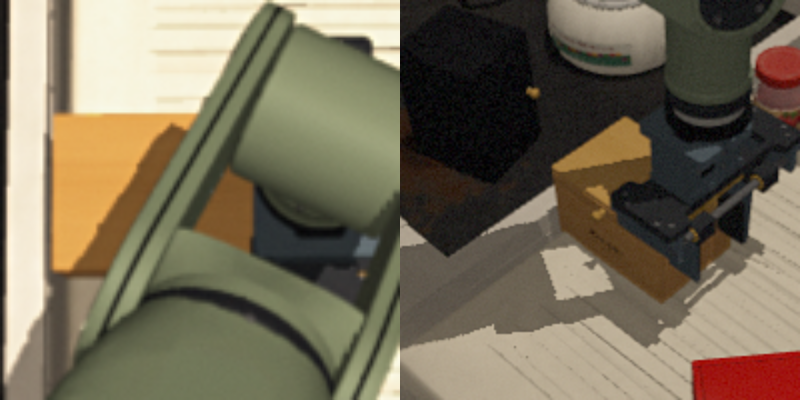

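>>> {"api": "move_arm", "payload": {
  "moves": [
    [[5,0,0],0,0.35],
    [[9,0,0],0,0.35],
    [[12,0,0],0,0.35],
    [[12,0,0],0,0.35]
  ]
}}

```text
clock: 7.7
tool_pos: [0.4802, -0.2076, 0.0455]
ee_rot: [2.215, 2.222, -0.003]
contact_force: [-1.8, -11.1, 3.1]
width: 0.059
```

```bash
python3 -c "
from h import *
delta([.475,-.206,.045],0)
c=robot.read_camera('top');print(atz(c,235.6,205,.092))"
```

```text
t 7.7 pos [ 0.4802 -0.2076  0.0455] tiltz [ 0.002 -0.004 -1.   ] yaw_y 0.2 F [ -1.8 -11.1   3.1] w 0.059
delta mm [ 1.6 -5.2  0.5] turn 0.003
[ 0.52906624 -0.05315935  0.092     ]
```

>>> {"api": "move_arm", "payload": {
  "moves": [
    [[2,0,0],0,0.35],
    [[4,0,0],0,0.35],
    [[4,0,0],0,0.35]
  ]
}}

```text
clock: 8.0
tool_pos: [0.4805, -0.2073, 0.0466]
ee_rot: [2.209, 2.221, -0.009]
contact_force: [-5.7, -23.3, 8.0]
width: 0.0595
```

>>> {"api": "move_arm", "payload": {
  "moves": [
    [[-5,0,0],0,0.35],
    [[-20,0,0],0,0.35],
    [[-40,0,0],0,0.35],
    [[-40,0,-30],0,0.35],
    [[-40,0,-70],0,0.35]
  ]
}}

```text
clock: 8.42
tool_pos: [0.4764, -0.2398, 0.1117]
ee_rot: [-2.213, -2.213, 0.003]
contact_force: [0.8, 0.6, 0.8]
width: 0.0589
```

>>> {"api": "move_arm", "payload": {
  "moves": [
    [[-20,20,-40],0,0.35],
    [[-40,40,-80],0,0.35],
    [[-70,60,-110],0,0.35],
    [[-110,80,-110],0,0.35],
    [[-140,80,-110],0,0.35]
  ]
}}

```text
clock: 8.83
tool_pos: [0.5621, -0.3755, 0.2272]
ee_rot: [2.213, 2.225, 0.006]
contact_force: [0.3, -0.4, -0.5]
width: 0.0587
```

```bash
python3 -c "
from h import *
delta([.475,-.206,.045],0)
c=snap('top','t9.png');d=snap('scene','s9.png')
a=cv2.imread('pics/t9.png')[170:290,220:340];b=cv2.imread('pics/s9.png')[100:340,120:420]
cv2.imwrite('pics/c9.png',np.hstack([cv2.resize(a,(400,400),interpolation=2),cv2.resize(b,(400,320))[:400] if 0 else cv2.resize(b,(400,400))]))
for n in ['top','scene']:
  for t in ['jam_jar','pepper_mill','spice_curry']: print(t,[np.round(r['box']) for r in robot.find_in(t,n)[:1]])
"
```

```text
t 8.83 pos [ 0.5621 -0.3755  0.2272] tiltz [ 0.005  0.    -1.   ] yaw_y 0.3 F [ 0.3 -0.4 -0.5] w 0.0587
delta mm [169.9 -87.1 181.8] turn 0.005
jam_jar [array([253., 111.,  29.,  38.])]
pepper_mill [array([288., 110.,  27.,  41.])]
spice_curry [array([343., 116.,  23.,  32.])]
jam_jar [array([306., 153.,  30.,  50.])]
pepper_mill [array([338., 149.,  23.,  70.])]
spice_curry [array([381., 196.,  28.,  51.])]
```

View pics/c9.png

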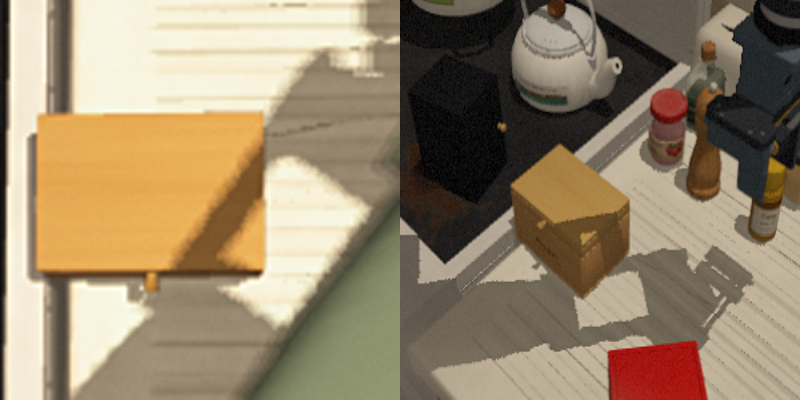

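```bash
python3 -c "
from h import *
c=robot.read_camera('top')
P=np.array([atz(c,220+u/3.333,170+v/3.333,.092) for u,v in [(38,114),(37,270),(264,113),(264,270)]]);print(P.round(4))
print('lead y',P[:2,1].mean(),'center x',P[:,0].mean(),'skew', (P[0]-P[1])[1]/(P[0]-P[1])[0],(P[2]-P[3])[1]/(P[2]-P[3])[0])
s=robot.observe();print(s['contact_force'],s['joint_vel'].round(3))
"
```

```text
[[ 0.5309 -0.0439  0.092 ]
 [ 0.4283 -0.0444  0.092 ]
 [ 0.5308 -0.1929  0.092 ]
 [ 0.4277 -0.192   0.092 ]]
lead y -0.04414903871054112 center x 0.4794023212159782 skew 0.005228645700861103 -0.008714552015990765
[-0.06685631  0.09578099  0.79416599] [-0.001 -0.002 -0.007 -0.004 -0.001  0.002]
```

The lid shows as a clean rectangle, (38,114)–(264,270) in the left crop, flush with the cooker. The measured gap is about 4 mm and the skew is under 0.01 rad. The jars and the mill are where they were, and the robot is clear.

```bash
python3 -c "
from h import *
print(robot.close_job())"
```

```text
the job is handed in; nothing more can be done
None
```

I pushed the wooden box over by its lid with two fingertips. It landed on its base, and I then slid and squared it along the board until it pressed against the cooker's side. After that I backed the gripper off and handed the job in at about 9 s of the 72 s allowed. No verdict is reported.

The last checks, from the top camera:

| Check | Measured | Required |
|---|---|---|
| Leading end, world y | about -0.044 m | above -0.052 m |
| Skew to the cooker | under 0.01 rad | under 0.12 rad |
| Box centre, world x | about 0.48 m | 0.33 to 0.75 m |

- **Gap to the cooker:** the 4 mm reading is above the 2 mm calibration error. The wrist force, though, rose from 5 N to 23 N and the tool stopped, so the box met the cooker.
- **Lid up:** I judged this from the two pictures and did not measure the tilt. Between picture frames I could not watch the heel corners, but I never gripped or lifted the box.
- **Jars and mill:** they stand upright. Network positions match the start to within a few pixels. The spice jar was missed in the first top picture, so only its scene-camera box could be compared, and its top edge read about 7 px lower than at the start. The gripper partly covered it in that picture, and the arm never went near it.
- **Contact:** the force reading was near zero at the end, and the robot was touching nothing.

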